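# Lock the push-push air valves by feel

### The job

Before spraying, all three push-push valve buttons on the air manifold must be locked down. One or two of them have popped up and it cannot be told by eye which, so feel each one lightly and click down those that are up, with slow, gentle presses, until all three stay locked when let go. Leave the things lying around it where they are.

Things in the scene. Friction and masses are not known exactly. Their poses are not given: they have to be found in the camera images.
- manifold: Air manifold screwed to the bench: aluminium block 56 x 236 x 70 mm on a dark steel foot plate 90 x 290 x 8 mm, three brass hose barbs out of its back (+x). On top stands a row of three equal black round buttons, 35 mm across (flat top 29 mm), axes at y = +75, 0, -75 mm. Origin: centre of the foot plate's underside, on the bench; y along the row, z up.
- seat_left (a point): Fixed point on the block's flat top, 70 mm above the bench, on the axis of the +y button; axes as the manifold's. The buttons press straight down. Heights over the bench of a button's top: popped up 100 mm, locked 96 mm, at the hard stop 89 mm. Under each is a fixed steel collar 42 mm across, 5 mm high. At the start one or two of the three are up, any of them.
- seat_middle (a point): The same point for the middle button. Each button is a push-push latch: pressed fully, to within 0.5 mm of its hard stop, and let go, an up button stays locked and a locked one springs up; so they alternate. A shorter press changes nothing (one that ends just short may leave it hanging at 94 mm: press again).
- seat_right (a point): The same point for the -y button. The springs are preloaded: a touch under 3.5 N moves no button in either state. An up one begins to sink at about 4 N, a locked one at about 5 N, and 7 N brings either to within 1 mm of its stop; there the force climbs steeply, and at 10 to 12 N it is fully home. More than 30 N harms them (so press slowly, 10 to 20 mm/s).
- tape: Bystander, loose: roll of masking tape lying flat, 98 mm across, 25 mm high. Origin: centre of its underside.
- small_tin: Bystander, loose: small paint tin standing upright, 78 mm across, 78 mm high. Origin: centre of its underside.
- casting: Bystander, loose: white cast T-shaped part lying flat, 110 x 120 x 35 mm. Origin: centre of its underside.

How it is judged:
At the end, for the whole second after the job is handed in: All three buttons stand locked, at rest and untouched: each top at about 96 mm above the bench (94 to 97.5 mm), neither popped up (100 mm) nor held pressed (height (world z) of button_a between 0.064 and 0.0675 m and height (world z) of button_b between 0.064 and 0.0675 m and height (world z) of button_c between 0.064 and 0.0675 m and velocity of joint each of button_a, button_b, button_c below 0.005 m/s).
It fails at once if a button or the manifold is pressed with more than 30 N (contact force between any of the fingers, the arm and manifold above 30 N or contact force between any of the fingers, the arm and valve_a above 30 N or contact force between any of the fingers, the arm and valve_b above 30 N or contact force between any of the fingers, the arm and valve_c above 30 N).
It fails at once if a bystander (tape, tin, casting) is moved more than 20 mm (distance of any of tape, small_tin, casting from where it was at the start of the episode above 0.02 m).
It also fails if it takes over 42 s, if anything falls off the work surface, if the arm or the gripper's body presses on something with over 40 N, if the wrist force passes 120 N, or if a joint passes its speed limit or range.

### The arm

A 6-joint arm with a two-finger parallel gripper is mounted at the origin on the work surface; the furniture and walls round the work are solid. World frame = base frame: x ahead of the robot, y to its left, z up, the work surface at z = 0. Lengths are in m, angles in rad, forces in N, time in s.
With the tool pointing down it reaches from about 0.3 to 1 m from the base axis. Payload 5.1 kg.
Tool frame: the origin (TCP) lies on the centre line of the jaws, within the pads' length; the fingertips stand 25 mm ahead of it and the grasp point (between the pads) lies 6 mm ahead of it (tip_reach is the distance from the TCP to the fingertips, in m); z points along the fingers, y is the line along which they close (so a half turn about z gives the same grasp; the last joint's range is limited). The gripper opens to 95 mm and grips with 3 to 60 N. Pads are 20 mm wide; open, the fingers measure 119 mm over their backs; the gripper's body (75 mm by 180 mm) begins 59 mm behind the grasp point.
Start: joints at [-1.209, 0.124, 1.65, -0, 1.367, -0.083], TCP at [0.28, -0.587, 0.24] pointing down, gripper open.
Joint ranges: [-2.61, 2.61], [-1.02, 2.33], [0.03, 2.71], [-1.35, 4.49], [0.32, 2.68], [-2.91, 2.91]. Speed limits (rad/s): [2.57, 2.57, 3.14, 3.14, 3.14, 3.14].

### API

Orientations are given as a unit quaternion [w, x, y, z].
In Python, from workcell import * gives the robot as it stands.
- The arm moves only by the shell command python3 -m jog 'ROWS' [FORCE]. ROWS is JSON, a list of rows, each a list of 5 numbers: the shift along the tool's x, y, z in units of 25 mm (1.0 is 25 mm), then the turn about the tool's z in units of 5 degrees (1.0 is 5 degrees), then the finger opening in mm, from 0 to 95.1. A call has 1 to 5 rows; each row is the pose to reach, as a shift and turn from the pose commanded when the call began, along the tool's axes at that moment; what a row does not reach only later rows make up. A row lasts 1/12 s, in which the tool goes at most 41.7 mm and 7.16 degrees, less where a joint would pass 70% of its speed; a pose out of reach is approached as far as the arm can. A call with a gripper value outside its range is refused whole. The fingers move at their own pace and stop on an object; FORCE is the grip in N (left out, the last holds). Time passes only in rows, so rows that repeat a pose let the fingers close. It gives the time, the measured TCP pose, the force, the opening and the grip force at its end, in the units of the state.
- observe(): the state, without advancing time (a new reading comes with each control period).
- read_camera(name): name is "side" or "top"; returns (picture, depth): 420x560x3 uint8, red, green, blue; 420x560 float32, m along the optical axis (not along the pixel's ray), 0 where there is no reading.
- camera_info(name): a dict with "fx", "fy", "cx", "cy" (pixels), "k1" (the pictures are not rectified: a ray, as slopes to the right and down, at radius r is drawn at 1 + k1 r^2 times it, then the intrinsics apply), "R" (3x3) and "t" (3): a world point X has camera coordinates R X + t. Camera axes: x right, y down, z forward; pixel columns grow to the right and rows downward; lengths in m; the calibration is good to about 2 mm. A picture is of the moment at which its call begins. camera_info takes no time and is no camera call.
- job_done(): hands the job in; it is judged then, once.
The state is a dict: "clock": time; "joints": joint angles; "joint_vel": joint speeds; "joint_torque": joint torques, N m; "ee_pos": TCP position; "tcp_rot": TCP orientation; "force": force on the tool from outside, world axes, zero at the start; "torque": the same for the moment, N m; "opening": finger opening in m; "grasp_force": force on a finger pad.
Only numpy, scipy, OpenCV 4.12 (cv2) and the standard library are available. Lean on these libraries where they do the work, as an engineer would, in place of code of your own. Each camera call takes 0.05 s, during which the arm holds its last target. There are 200 camera calls.

## Working session

There is one attempt and no reset: what is moved stays moved. The work goes in short steps, Python scripts to look and compute and a shell command to move; the robot and the scene stay as the last step left them, time stands still between calls to the robot, and variables do not carry over. Pictures are saved under pics/ and viewed, at most 10 in all, crops included, and the job is handed in when it is done.

```bash
mkdir -p pics; python3 - <<'E'
from workcell import *
import cv2
for n in ("top","side"):
    p,d=read_camera(n); cv2.imwrite(f"pics/{n}0.png",p[:,:,::-1])
    import numpy as np; np.save(f"{n}_d.npy",d)
s=observe(); print(s["clock"],s["ee_pos"],s["tcp_rot"],s["force"],s["opening"])
E
```

```text
0.1 [ 0.2794831  -0.58626872  0.2385296 ] [-9.11534563e-04  9.75375004e-01  2.20551038e-01 -1.04721978e-04] [-0.2401514   0.31392666  0.17416267] 0.09497103738991458
```

View pics/top0.png

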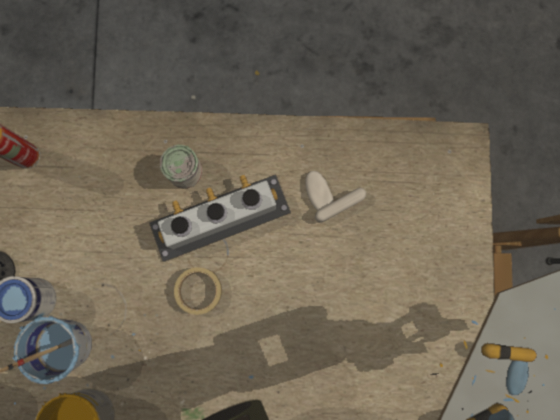

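View pics/side0.png

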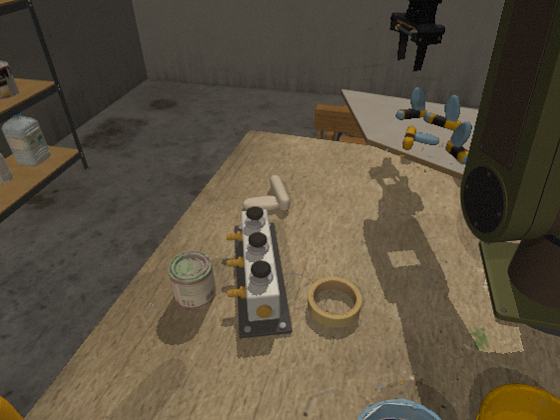

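The top view shows the manifold with buttons near (180,226), (215,211) and (251,198). The tin is at (180,165), the tape at (198,291) and the casting at (330,200). Next I'll locate the buttons precisely.

```bash
cat > h.py <<'E'
from workcell import *
import numpy as np, cv2
def ray(n,u,v):
    c=camera_info(n); K=np.array([[c["fx"],0,c["cx"]],[0,c["fy"],c["cy"]],[0,0,1]])
    a=cv2.undistortPoints(np.array([[[u,v]]],float),K,np.array([c["k1"],0,0,0,0.]))[0,0]
    R=np.array(c["R"]);t=np.array(c["t"]); return -R.T@t, R.T@np.array([a[0],a[1],1])
def atz(n,u,v,z):
    o,d=ray(n,u,v); return o+d*(z-o[2])/d[2]
E
python3 - <<'E'
from h import *
im=cv2.imread("pics/top0.png"); c=im[150:270,140:300]
cv2.imwrite("pics/topc.png",cv2.resize(c,None,fx=5,fy=5,interpolation=cv2.INTER_CUBIC))
im=cv2.imread("pics/side0.png"); c=im[195:300,205:325]
cv2.imwrite("pics/sidec.png",cv2.resize(c,None,fx=5,fy=5,interpolation=cv2.INTER_CUBIC))
print(camera_info("top"));
for u,v in [(180,226),(215,211),(251,198)]: print(atz("top",u,v,.098).round(4))
for u,v in [(261,269),(257,240),(255,213)]: print(atz("side",u,v,.098).round(4))
E
```

```text
{'fx': 514.9757042601843, 'fy': 514.9757042601843, 'cx': 276.3158315020213, 'cy': 209.5072990864316, 'k1': -0.05535533622056432, 'R': array([[-0.01847813, -0.99982115,  0.00402945],
       [-0.98729997,  0.01761041, -0.15788809],
       [ 0.15778889, -0.00689576, -0.98744879]]), 't': array([-0.01692205,  0.54684183,  1.01911044])}
[0.5085 0.1618 0.098 ]
[0.5369 0.0935 0.098 ]
[0.5615 0.0228 0.098 ]
[0.5063 0.1721 0.098 ]
[0.5328 0.1047 0.098 ]
[0.5585 0.0299 0.098 ]
```

View pics/topc.png

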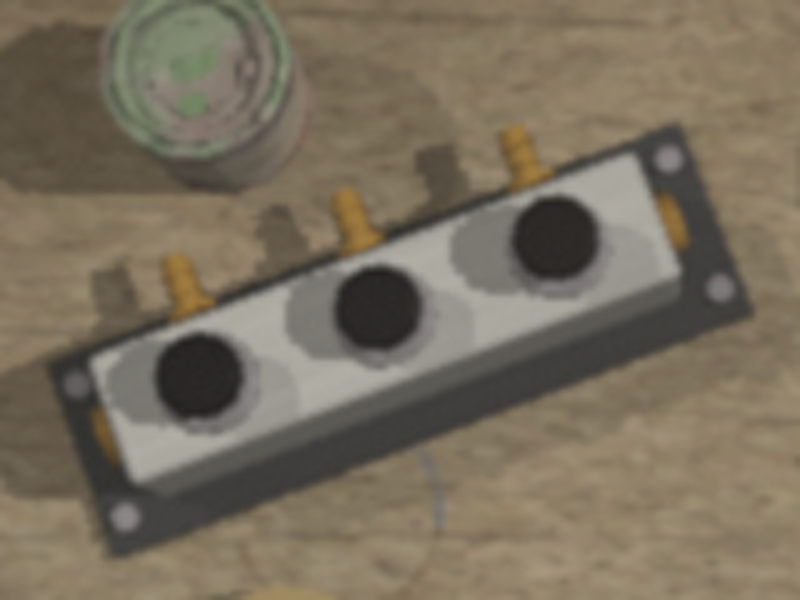

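View pics/sidec.png

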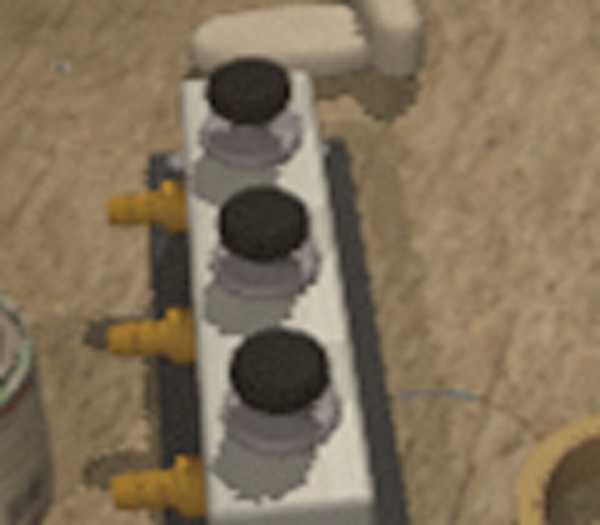

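```bash
cat >> h.py <<'E'
from scipy.spatial.transform import Rotation as Ro
B={}
for k,a,b in [("L",(179.4,224.8),(260.6,266)),("M",(215,211.2),(257.2,237.6)),("R",(250.8,197.2),(254.4,211))]:
    B[k]=(atz("top",*a,.097),atz("side",*b,.098))
def shift(tgt):
    s=observe(); q=s["tcp_rot"]; R=Ro.from_quat([q[1],q[2],q[3],q[0]]).as_matrix()
    return (R.T@(np.array(tgt)-s["ee_pos"])/.025).round(3)
E
python3 - <<'E'
from h import *
for k in B: print(k,B[k][0].round(4),B[k][1].round(4))
p=B["R"][0]; print(shift([p[0],p[1],.15]), shift([p[0],p[1],.24]))
E
```

```text
L [0.511  0.1632 0.097 ] [0.5089 0.1656 0.098 ]
M [0.5367 0.0936 0.097 ] [0.5342 0.0984 0.098 ]
R [0.5633 0.0232 0.097 ] [0.5615 0.0241 0.098 ]
[ 20.736 -17.117   3.577] [ 20.737 -17.124  -0.023]
```

```bash
python3 -m jog '[[1.25,-1.05,0,0,0],[2.5,-2.1,0,0,0],[3.75,-3.1,0,0,0],[5,-4.15,0,0,0],[6.2,-5.1,0,0,0]]' && python3 -m jog '[[1.25,-1.05,0,0,0],[2.5,-2.1,0,0,0],[3.75,-3.1,0,0,0],[5,-4.15,0,0,0],[6.2,-5.1,0,0,0]]' && python3 -m jog '[[1.25,-1.05,0.2,0,0],[2.5,-2.1,0.5,0,0],[3.75,-3.1,1,0,0],[5,-4.15,1.5,0,0],[6.2,-5.1,2,0,0]]'
python3 -c "
from h import *
print(shift([.5625,.0235,.14]),observe()['force'])"
```

```text
clock: 0.52
ee_pos: [0.3649, -0.4028, 0.239]
tcp_rot: [-0.001, 0.975, 0.22, -0.0]
force: [0.6, 0.2, -0.1]
opening: 0.0672
grasp_force: 0.0
clock: 0.93
ee_pos: [0.4499, -0.2209, 0.2393]
tcp_rot: [-0.0, 0.975, 0.221, -0.0]
force: [0.2, -0.4, -0.2]
opening: 0.0337
grasp_force: 0.0
clock: 1.35
ee_pos: [0.5351, -0.0393, 0.1891]
tcp_rot: [0.0, 0.975, 0.221, 0.0]
force: [0.0, -0.7, -0.2]
opening: 0.002
grasp_force: 0.0
[ 2.071 -1.794  1.964] [ 0.04001027 -0.72452826 -0.23071425]
```

```bash
python3 -m jog '[[1,-0.9,0.5,0,0],[2.07,-1.8,1,0,0],[2.07,-1.8,1.6,0,0],[2.07,-1.8,1.8,0,0],[2.07,-1.8,1.9,0,0]]'; python3 -m jog '[[0,0,0.1,0,0],[0,0,0.15,0,0],[0,0,0.2,0,0],[0,0,0.2,0,0],[0,0,0.2,0,0]]'
python3 -c "
from h import *
p,d=read_camera('top'); q,_=read_camera('side')
a=cv2.resize(p[140:260,150:310],(480,360));b=cv2.resize(q[130:310,180:340],(320,360))
cv2.imwrite('pics/c1.png',np.hstack([a,b])[:,:,::-1])
print(shift([.5625,.0235,.123]),observe()['force'],observe()['ee_pos'])"
```

```text
clock: 1.77
ee_pos: [0.5609, 0.0218, 0.1402]
tcp_rot: [-0.0, 0.975, 0.221, -0.002]
force: [-0.6, -0.1, -0.1]
opening: 0.0003
grasp_force: 0.0
clock: 2.18
ee_pos: [0.5624, 0.0209, 0.1379]
tcp_rot: [0.0, 0.975, 0.22, 0.001]
force: [-0.2, -0.3, -0.3]
opening: 0.0006
grasp_force: 0.0
[ 0.044 -0.083  0.587] [ 1.1956987  -1.16947392 -0.05578585] [0.56238753 0.02115854 0.13768587]
```

View pics/c1.png

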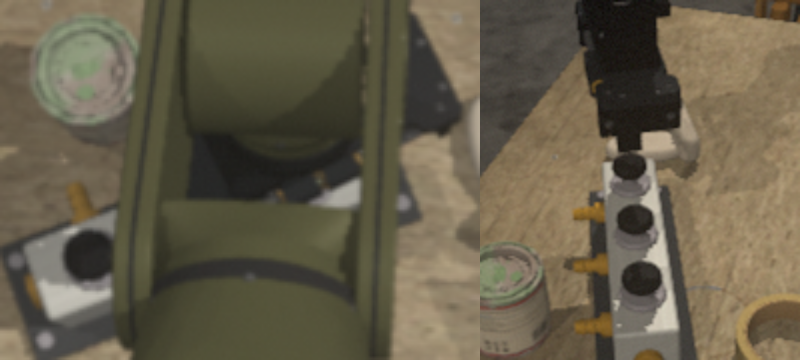

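The side view shows the closed fingers directly above the right button, at about (630,150) in the composite. I'll feel down from here.

```bash
python3 -m jog '[[0.02,-0.05,0.1,0,0],[0.04,-0.08,0.2,0,0],[0.04,-0.08,0.3,0,0],[0.04,-0.08,0.35,0,0],[0.04,-0.08,0.4,0,0]]'; for i in 1; do python3 -m jog '[[0,0,0.05,0,0],[0,0,0.1,0,0],[0,0,0.1,0,0],[0,0,0.1,0,0],[0,0,0.1,0,0]]';done;  python3 -m jog '[[0,0,0.05,0,0],[0,0,0.1,0,0],[0,0,0.1,0,0],[0,0,0.1,0,0],[0,0,0.1,0,0]]'
```

```text
clock: 2.7
ee_pos: [0.562, 0.0238, 0.1267]
tcp_rot: [-0.0, 0.975, 0.221, -0.0]
force: [-0.0, -0.5, 0.6]
opening: 0.0005
grasp_force: 0.0
clock: 3.12
ee_pos: [0.5622, 0.0238, 0.1252]
tcp_rot: [-0.0, 0.975, 0.221, -0.0]
force: [-2.9, 0.7, 4.4]
opening: 0.0003
grasp_force: 2.0
clock: 3.53
ee_pos: [0.5623, 0.0238, 0.1223]
tcp_rot: [-0.0, 0.975, 0.221, 0.0]
force: [-2.2, 0.4, 5.4]
opening: 0.0008
grasp_force: 2.4
```

The right button is up, with contact at the 100 mm height. I'll press it home.

```bash
python3 -m jog '[[0,0,0.05,0,0],[0,0,0.1,0,0],[0,0,0.15,0,0],[0,0,0.2,0,0],[0,0,0.25,0,0]]'; python3 -m jog '[[0,0,0.04,0,0],[0,0,0.08,0,0],[0,0,0.08,0,0],[0,0,0.08,0,0]]'
```

```text
clock: 3.95
ee_pos: [0.5623, 0.0238, 0.1163]
tcp_rot: [0.0, 0.975, 0.221, 0.0]
force: [-1.6, 0.9, 7.2]
opening: 0.0006
grasp_force: 3.3
clock: 4.28
ee_pos: [0.5623, 0.0237, 0.1144]
tcp_rot: [0.0, 0.975, 0.221, 0.0]
force: [-2.6, 0.1, 5.9]
opening: 0.0007
grasp_force: 3.4
```

```bash
python3 -m jog '[[0,0,0.02,0,0],[0,0,0.04,0,0],[0,0,0.04,0,0]]'; 
```

```text
clock: 4.53
ee_pos: [0.5624, 0.0238, 0.1142]
tcp_rot: [-0.0, 0.975, 0.221, -0.0]
force: [-4.8, 1.0, 10.9]
opening: 0.0004
grasp_force: 5.1
```

```bash
python3 -m jog '[[0,0,0.02,0,0],[0,0,0.03,0,0],[0,0,0.03,0,0]]'; 
```

```text
clock: 4.78
ee_pos: [0.5625, 0.0238, 0.1141]
tcp_rot: [-0.0, 0.975, 0.221, -0.0]
force: [-6.5, 1.0, 14.0]
opening: 0.0005
grasp_force: 6.7
```

Home at 14 N. I'll back off to tip height of about 98 mm: no force there means it is locked.

```bash
python3 -m jog '[[0,0,-0.08,0,0],[0,0,-0.16,0,0],[0,0,-0.24,0,0],[0,0,-0.32,0,0],[0,0,-0.42,0,0]]'; python3 -m jog '[[0,0,0,0,0],[0,0,0,0,0],[0,0,0,0,0]]'; python3 -c "
from h import *
print(shift([.5360,.0945,.138]))"
```

```text
clock: 5.2
ee_pos: [0.5622, 0.0237, 0.1222]
tcp_rot: [0.0, 0.975, 0.221, 0.0]
force: [-0.1, -0.6, 0.0]
opening: 0.0003
grasp_force: 0.0
clock: 5.45
ee_pos: [0.562, 0.0237, 0.122]
tcp_rot: [-0.0, 0.975, 0.221, -0.0]
force: [-1.2, -0.6, -0.5]
opening: 0.0002
grasp_force: 0.0
[ 0.28  -3.005 -0.639]
```

Right is locked. On to the middle button.

```bash
python3 -m jog '[[0,0,-0.7,0,0],[0.1,-1,-0.8,0,0],[0.2,-2,-0.8,0,0],[0.28,-3,-0.8,0,0],[0.28,-3,-0.6,0,0]]'; python3 -m jog '[[0,0,0.15,0,0],[0,0,0.3,0,0],[0,0,0.4,0,0],[0,0,0.4,0,0],[0,0,0.4,0,0]]';  python3 -c "
from h import *
print(shift([.5360,.0945,.122]))"
```

```text
clock: 5.87
ee_pos: [0.5356, 0.0972, 0.1381]
tcp_rot: [-0.001, 0.975, 0.222, 0.001]
force: [0.1, 0.1, 0.1]
opening: 0.0002
grasp_force: 0.0
clock: 6.28
ee_pos: [0.5363, 0.0937, 0.1272]
tcp_rot: [-0.0, 0.976, 0.22, -0.0]
force: [-0.4, 0.1, -0.5]
opening: 0.0002
grasp_force: 0.0
[ 0.002 -0.035  0.209]
```

```bash
python3 -m jog '[[0,0,0.05,0,0],[0,0,0.1,0,0],[0,0,0.15,0,0],[0,0,0.2,0,0],[0,0,0.2,0,0]]'; python3 -m jog '[[0,0,0,0,0],[0,0,0,0,0]]'
```

```text
clock: 6.7
ee_pos: [0.5361, 0.0944, 0.1224]
tcp_rot: [-0.0, 0.975, 0.221, -0.0]
force: [-0.5, -0.1, -0.3]
opening: 0.0003
grasp_force: 0.0
clock: 6.87
ee_pos: [0.5363, 0.0945, 0.1227]
tcp_rot: [0.0, 0.975, 0.221, 0.0]
force: [0.5, 0.6, 0.3]
opening: -0.0
grasp_force: 0.0
```

There's no contact at 97.5 mm, so the middle button should be locked. I'll confirm with a light touch.

```bash
python3 -m jog '[[0,0,0.03,0,0],[0,0,0.06,0,0],[0,0,0.08,0,0],[0,0,0.08,0,0],[0,0,0.08,0,0]]'
```

```text
clock: 7.28
ee_pos: [0.5365, 0.0945, 0.1213]
tcp_rot: [0.0, 0.975, 0.221, 0.0]
force: [-1.1, 0.3, 3.7]
opening: 0.0002
grasp_force: 2.2
```

Contact at 96 mm, so the middle is locked and I'll leave it. On to the left button.

```bash
python3 -m jog '[[0,0,-0.7,0,0],[0.1,-1,-0.9,0,0],[0.2,-2,-0.9,0,0],[0.28,-2.96,-0.9,0,0],[0.28,-2.96,-0.7,0,0]]'; python3 -m jog '[[0,0,0.15,0,0],[0,0,0.3,0,0],[0,0,0.45,0,0],[0,0,0.45,0,0],[0,0,0.45,0,0]]';  python3 -c "
from h import *
print(shift([.510,.164,.122]))"
```

```text
clock: 7.7
ee_pos: [0.5102, 0.167, 0.1388]
tcp_rot: [-0.001, 0.975, 0.222, 0.001]
force: [0.0, 0.5, -0.6]
opening: 0.0006
grasp_force: 0.0
clock: 8.12
ee_pos: [0.5107, 0.1635, 0.1262]
tcp_rot: [0.0, 0.976, 0.22, -0.001]
force: [0.8, 0.3, 0.7]
opening: 0.0007
grasp_force: 0.0
[-0.017 -0.031  0.17 ]
```

```bash
python3 -m jog '[[0,0,0.05,0,0],[0,0,0.1,0,0],[0,0,0.15,0,0],[0,0,0.15,0,0],[0,0,0.15,0,0]]'; python3 -m jog '[[0,0,0,0,0],[0,0,0,0,0]]'
```

```text
clock: 8.53
ee_pos: [0.5107, 0.1642, 0.1231]
tcp_rot: [0.0, 0.975, 0.221, -0.0]
force: [0.4, 0.4, -0.7]
opening: 0.0001
grasp_force: 0.0
clock: 8.7
ee_pos: [0.5108, 0.1643, 0.1233]
tcp_rot: [-0.0, 0.975, 0.221, 0.0]
force: [0.5, 0.5, 0.9]
opening: 0.0004
grasp_force: 0.0
```

```bash
python3 -m jog '[[0,0,0.05,0,0],[0,0,0.08,0,0],[0,0,0.1,0,0],[0,0,0.1,0,0],[0,0,0.1,0,0]]'
```

```text
clock: 9.12
ee_pos: [0.511, 0.1643, 0.1213]
tcp_rot: [-0.0, 0.975, 0.221, 0.0]
force: [-1.8, -1.0, 5.0]
opening: 0.0004
grasp_force: 2.2
```

The left button is also locked. I'll confirm the right one really rests at 96 mm.

```bash
python3 -m jog '[[0,0,-0.7,0,0],[-0.1,1.4,-1,0,0],[-0.3,2.9,-1,0,0],[-0.45,4.4,-1,0,0],[-0.56,5.9,-0.9,0,0]]'; python3 -m jog '[[0,0,0,0,0],[0,0,0.2,0,0],[0,0,0.4,0,0],[0,0,0.6,0,0],[0,0,0.6,0,0]]';  python3 -c "
from h import *
print(shift([.5623,.0237,.1212]))"
```

```text
clock: 9.53
ee_pos: [0.5621, 0.0238, 0.1435]
tcp_rot: [0.0, 0.975, 0.221, 0.001]
force: [0.5, 1.3, 0.1]
opening: 0.0004
grasp_force: 0.0
clock: 9.95
ee_pos: [0.56, 0.0263, 0.126]
tcp_rot: [-0.001, 0.975, 0.221, -0.002]
force: [-0.9, 0.6, 0.2]
opening: 0.0004
grasp_force: 0.0
[0.038 0.136 0.193]
```

```bash
python3 -m jog '[[0.03,0.1,0.05,0,0],[0.03,0.1,0.1,0,0],[0.03,0.1,0.15,0,0],[0.03,0.1,0.15,0,0],[0.03,0.1,0.15,0,0]]'; python3 -m jog '[[0,0,0.03,0,0],[0,0,0.05,0,0],[0,0,0.05,0,0],[0,0,0.05,0,0]]'
```

```text
clock: 10.37
ee_pos: [0.5634, 0.0233, 0.1246]
tcp_rot: [0.0, 0.975, 0.221, 0.0]
force: [-0.0, 0.6, -0.4]
opening: 0.0003
grasp_force: 0.0
clock: 10.7
ee_pos: [0.5633, 0.0231, 0.1232]
tcp_rot: [0.0, 0.975, 0.221, -0.0]
force: [-0.5, -0.2, 0.2]
opening: 0.0005
grasp_force: 0.0
```

```bash
python3 -m jog '[[0,0,0.04,0,0],[0,0,0.08,0,0],[0,0,0.08,0,0],[0,0,0.08,0,0]]'
```

```text
clock: 11.03
ee_pos: [0.5635, 0.0231, 0.1215]
tcp_rot: [0.0, 0.975, 0.221, 0.0]
force: [-0.2, 0.3, 1.6]
opening: 0.0003
grasp_force: 1.1
```

Contact at 96 mm, so the right button is locked. I'll lift clear, look once, and hand in.

```bash
python3 -m jog '[[0,0,-0.5,0,0],[0,0,-1.5,0,0],[0,0,-2.5,0,0],[0,0,-3.5,0,0],[0,0,-4,0,0]]'; python3 -m jog '[[0,0,0,0,0],[0,0,0,0,0]]'
python3 -c "
from h import *
q,_=read_camera('side'); cv2.imwrite('pics/end.png',q[:,:,::-1])"
```

```text
clock: 11.45
ee_pos: [0.5648, 0.0231, 0.2257]
tcp_rot: [0.001, 0.975, 0.221, 0.003]
force: [1.3, -0.1, 1.3]
opening: 0.0007
grasp_force: 0.0
clock: 11.62
ee_pos: [0.5635, 0.0231, 0.2217]
tcp_rot: [0.0, 0.975, 0.221, 0.001]
force: [-0.7, 0.6, -0.5]
opening: 0.0005
grasp_force: 0.0
```

View pics/end.png

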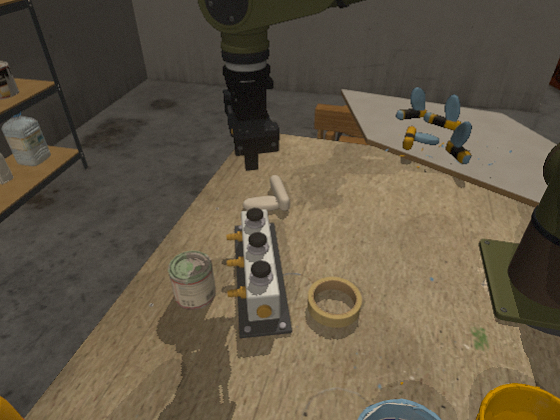

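The tool is clear at (250,160). The tin (192,278), tape (335,300) and casting (270,195) haven't moved, and the buttons are untouched.

```bash
python3 -c "
from workcell import *
print(job_done())"
```

```text
the job is handed in; nothing more can be done
None
```

Only the right (-y) button was up. I clicked it down at about 14 N, felt all three resting at their locked height (96 mm), left the bystanders where they were, and handed the job in at about 12 s; no verdict came back.

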